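# Lock a woodblock up in the proof press

### The arm

A 6-joint arm with a two-finger parallel gripper is mounted at the origin on the work surface. World frame = base frame: x ahead of the robot, y to its left, z up, the work surface at z = 0. Lengths are in m, angles in rad, forces in N, time in s.
With the tool pointing down it reaches from about 0.325 to 0.9 m from the base axis. Payload 3.5 kg.
Tool frame: the origin (TCP) lies between the finger pads; the fingertips stand manip.tip_extent ahead of it and the grasp point (between the pads) lies 5 mm behind it (manip.tip_extent is the distance from the TCP to the fingertips, in m); y points along the fingers, x is the direction in which the jaws open and shut, and the axes are right-handed (so a half turn about y gives the same grasp; the last joint's range is limited). The gripper opens to 85 mm and grips with 20 to 120 N. Pads are 22 mm wide; open, the fingers measure 114 mm over their backs; the gripper's body (76 mm by 85 mm) begins 54 mm behind the grasp point. The pads swing forward as they close: fully open they stand 13 mm farther back than shut.
Start: joints at [-0.103, 0.276, -0.026, 1.268, 0, 1.467], TCP at [0.625, -0, 0.245] pointing down, gripper open.
Joint ranges: [-3.12, 3.12], [-0.85, 1.88], [-1.08, 1.24], [-1.95, 2.15], [-1.57, 1.53], [-3.14, 3.14]. Speed limits (rad/s): [2.57, 2.57, 3.14, 3.14, 3.14, 3.14].

### API

Orientations are given as a 3x3 rotation matrix whose columns are the frame's x, y, z axes.
In Python, from cell import manip gives the robot as it stands.
- The arm moves only by the tool carry_out, never from a script. Its argument "deltas" is a list of rows, each an object of numbers: "dx", "dy", "dz": the shift along the tool's x, y, z in m; "turn": the turn about the tool's y in rad. A call has 1 to 5 rows; each row shifts and turns the commanded pose from where the row before left it, along the tool's axes as they then stand; what a row does not reach is not made up. A row lasts 1/10 s, in which the tool goes at most 50 mm and 8.59 degrees, less where a joint would pass 70% of its speed; a pose out of reach is approached as far as the arm can. A call with a gripper value outside its range is refused whole. "grip" is the closure, from 0 (fully open) to 1 (shut), set as the call begins (left out, the last holds). The fingers move at their own pace and stop on an object; "force" is the grip in N (left out, the last holds). Time passes only in rows, so rows that do not move let the fingers close. It gives the time, the measured TCP pose, the force and the opening at its end, in the units of the state.
- manip.sense(): the state, without advancing time (a new reading comes with each control period).
- manip.get_image(name): name is "scene" or "side" or "wrist"; returns the picture (420x560x3 uint8, red, green, blue); there is no depth.
- manip.camera_model(name): a dict with "fx", "fy", "cx", "cy" (pixels), "R" (3x3) and "t" (3): a world point X has camera coordinates R X + t. Camera axes: x right, y down, z forward; pixel columns grow to the right and rows downward; lengths in m; the calibration is good to about 2 mm. A picture is of the moment at which its call begins: read the wrist's pose just before it. camera_model takes no time and is no camera call; for the wrist camera it gives the pose at the moment of the call.
- manip.hand_in(): hands the job in, once; it reports no verdict.
Trained networks look in the newest picture that a camera, given by its name, has taken for a name from the list of things; names that differ only in an ending like _2 or _b are one class to them, and where a whole thing is asked for, a point or a joint stands for the part that bears it (a point fixed in the world has none). Each returns a list of dicts, best first, with "score" (0 to 1); they miss things now and then, are a little off and sometimes report something else, mostly with a low value. They report only what shows in the picture. A call takes as long as a camera call.
- manip.find_in(camera, label): "extent" ([left, top, width, height] in pixels, round what is visible of it).
- manip.tip_of(camera, label): "pixel" ([column, row] in pixels: a listed point, or the origin of a listed thing).
The state is a dict: "t": time; "qpos": joint angles; "qd": joint speeds; "effort": joint torques, N m; "tool_pos": TCP position; "eef_rot": TCP orientation; "ft_force": force on the tool from outside, world axes, zero at the start; "wrist_torque": the same for the moment, N m; "finger_gap": opening from 0.0 (shut) to 1.0 (fully open).
Only numpy, scipy, OpenCV 4.12 (cv2) and the standard library are available. Lean on these libraries where they do the work, as an engineer would, in place of code of your own. Each camera call takes 0.05 s, during which the arm holds its last target. There are 200 camera calls.

### The job

Slide the inked woodblock along the press bed by its plain edge until it sits fully home against the head stop, then lift the locking collar on the clamp lever, pull the lever over to its other end and let the collar drop back into its notch, so that the clamp holds the block. Do not touch the block's inked face, and leave the other things on the bench and the press where they are.

Things in the scene. Friction and masses are not known exactly. Their poses are not given: they have to be found in the camera images.
- block_centre (a point): Loose pale wooden block, 130 (x) x 190 (y) x 24 mm, about 0.4 kg, flat on the press bed; plain border, black inked carved top. Point: its centre, 12 mm above the bed; axes within 3 deg of the press's. It starts 50 to 110 mm short of the head stop, with 12 mm of play across between side bar and clamp bar. A few newtons on its trailing (-y) end face slide it.
- block: The same block; origin at the centre of its underside, axes as block_centre.
- block_face: The inked carved face on top of the block, 106 x 164 mm, 12 mm inside the block's edges, level with its top. Not to be touched. Origin at the centre of the block's underside.
- head_stop (a point): Head stop: fixed aluminium bar across the press bed, 17 mm high, 22 mm thick. Point: on the face the block meets, at bed level (45 mm above the bench), on the block's centre line. Axes: the press's, z up, y along the bed. The block slides to +y; it is home when its end touches this face, its centre then 95 mm to -y of this point.
- press: Flat-bed proof press, fixed, turned up to 9 deg. Origin on the bench, 30 mm to -x and 160 mm to -y of head_stop; axes as there. Bed y -340 to 380 mm, top 45 mm up. Steel rails 24 mm high on it, inner faces at x -73 and 115 mm. Side bar 17 mm high, face at x 95 mm. Roller carriage parked at y 220 to 355 mm, 225 mm high, fixed. The lever stands at the -x side.
- lever_pivot (a point): Pivot of the clamp lever, 70 mm above the bench, between two iron cheeks (tops 87 mm above the bench, 68 mm over their outsides); axes as the press. The lever is a 12 mm steel rod, 130 mm from pivot to tip, swinging about the press's y axis. At the start it leans 0.45 rad from upright to +x (over the bed); thrown, 0.45 rad to -x. A notched quadrant of 48 mm radius flanks the rod.
- lever (a joint): Lever angle: 0 released (leaning to +x, over the bed), grows as its top is pulled to -x, 0.90 rad fully thrown (end stop). Moving it takes 2 N at the collar, up to 5 N where the clamp takes hold. With the collar down it is locked at either end (0.04 rad slack).
- collar_grip (a point): Centre of the locking collar: a knurled aluminium sleeve, 30 mm diameter, 40 mm long, sliding on the lever rod; 84 mm from the pivot when down. Its z axis points along the rod to the tip, its y axis is the press's y. The rod's end with a 19 mm cap nut reaches 46 mm beyond this point (collar down). A cross pin 40 mm below this point, 50 mm long along y, sits in the quadrant's notch.
- collar (a joint): How far the collar is raised along the rod (m): 0 down, 0.014 at its stop. A spring pushes it down (5 N when down, 9 N at the top). Above 0.010 its pin is clear of the notch and the lever swings. Let go between the notches it rides on the quadrant at about 0.009; let go at either end it drops to 0 and locks the lever.
- jaw_face (a point): Middle of the rubber face of the clamp bar (150 mm long, 17 mm high). The throw of the lever drives it 14 mm to +x, on to the block's near side; being sprung, it holds the block against the side bar with about 10 N. Axes as the press.
- jaw_bar: The same clamp bar; origin under the middle of its rubber face.
- brayer: Ink roller with wooden handle, 240 mm long, on the white inking slab to the robot's right; leave alone. Origin under the roller.
- ink_bottle: Dark squeeze bottle, 68 mm across, 192 mm tall, standing; leave alone. Origin under its centre.
- baren: Dark wooden rubbing disc with a knob, 104 mm across, 49 mm tall, lying on the bed of the press at its -y end; leave alone. Origin under its centre.
- ink_tin: Ink tin, 84 mm across, 75 mm tall; leave alone. Origin under its centre.
- gouge0: Wood gouge, 170 mm long, 22 mm thick, lying on the bench; leave alone. Origin under its middle.
- gouge1: A second such gouge; leave alone.
- ink_knife: Ink knife lying on the bench; leave alone.

How it is judged:
On the way, in this order (a step that is already met when the one before it is completed fails the run):
1. the block is home against the head stop (within 3 mm) while the lever is still released (y of block_centre in the frame of head_stop above -0.098 m and value of joint lever below 0.1 rad), for 0.2 s.
2. the collar is raised clear of its notch and the lever swings over (value of joint collar above 0.006 m and value of joint lever above 0.3 rad).
At the end, for the whole second after the job is handed in: The block lies flat and square (within about 2 degrees) with its end within 3 mm of the head stop; the lever is fully thrown (within 0.06 rad of its end), its collar dropped back into the notch (within 3 mm of fully down), and the clamp bar presses on the block with more than 4 N (y of block_centre in the frame of head_stop above -0.098 m and angle between the y axis of block_centre and the y axis of head_stop, either way round below 0.03 rad and value of joint lever above 0.84 rad and value of joint collar below 0.003 m and contact force between jaw_bar and block above 4 N and angle between block_centre's own z axis and vertical below 0.03 rad and linear speed of block below 0.01 m/s); the robot touches nothing.
It fails at once if the inked face of the block is touched by the robot (contact force between any of the fingers, the arm and block_face above 0.5 N).
It fails at once if another thing on the bench or press is moved by more than 20 mm (distance of any of brayer, ink_bottle, baren, ink_tin, gouge0, gouge1, ink_knife from where it was at the start of the episode above 0.02 m).
It also fails if it takes over 54 s, if anything falls off the work surface, if the arm or the gripper's body presses on something with over 40 N, if the wrist force passes 120 N, or if a joint passes its speed limit or range.

## Working session

There is one attempt and no reset: what is moved stays moved. The work goes in short steps, Python scripts to look and compute and a tool call to move; the robot and the scene stay as the last step left them, time stands still between calls to the robot, and variables do not carry over. Pictures are saved under pics/ and viewed, about 8 in all and at most 12, crops included, and the job is handed in when it is done.

Besides the shell and the picture viewer there is one more tool, called after "Request:" as name(argument=value, ...) on one line, values as JSON. carry_out: Moves the arm, as the interface text tells. Its arguments: {"type":"object","properties":{"deltas":{"type":"array"},"grip":{"type":"number"},"force":{"type":"number"}},"required":["deltas"]}

```bash
mkdir -p pics; ls; cat > h.py <<'E'
import numpy as np,cv2,json
from cell import manip as m
def snap(c,fn=None):
    im=m.get_image(c)
    if fn: cv2.imwrite('pics/'+fn,im[:,:,::-1])
    return im
def ray(c,px,M=None):
    M=M or m.camera_model(c); R=np.array(M['R']);t=np.array(M['t'])
    d=R.T@np.array([(px[0]-M['cx'])/M['fx'],(px[1]-M['cy'])/M['fy'],1]);return -R.T@t,d
def atz(c,px,z,M=None):
    o,d=ray(c,px,M);return o+d*(z-o[2])/d[2]
def tri(obs):
    A=np.zeros((3,3));b=np.zeros(3);L=[]
    for c,p in obs:
        o,d=ray(c,p);d/=np.linalg.norm(d);P=np.eye(3)-np.outer(d,d);A+=P;b+=P@o;L.append((o,P))
    x=np.linalg.solve(A,b);return x,[round(float(np.linalg.norm(P@(x-o))*1000),1) for o,P in L]
def proj(c,X):
    M=m.camera_model(c);p=np.array(M['R'])@np.array(X)+np.array(M['t']);return np.array([M['fx']*p[0]/p[2]+M['cx'],M['fy']*p[1]/p[2]+M['cy']])
E
python3 - <<'E'
from h import *
a=snap('scene');b=snap('side')
cv2.imwrite('pics/scene.png',a[:,:,::-1]);cv2.imwrite('pics/side.png',b[:,:,::-1])
s=m.sense();print(s['tool_pos'],np.round(s['eef_rot'],3).tolist(),m.tip_extent,s['t'])
for l in ['block_centre','head_stop','press','lever_pivot','collar_grip','jaw_face','baren','ink_bottle','ink_tin','brayer']:
    o=[]
    for c in ['scene','side']:
        r=m.tip_of(c,l)
        if r: o.append((c,r[0]['pixel']));print(l,c,np.round(r[0]['pixel'],1),round(r[0]['score'],2))
    if len(o)==2: print('   ',*[np.round(q,4) for q in tri(o)])
E
```

```text
pics
[6.24324328e-01 6.30651572e-05 2.44237089e-01] [[1.0, -0.002, -0.0], [0.0, 0.0, 1.0], [-0.002, -1.0, 0.0]] 0.014 0.1
block_centre scene [278.9 262.2] 0.9
block_centre side [329.1 216.3] 0.68
    [ 0.6355 -0.0675  0.0466] [4. 4.]
head_stop scene [327.5 284. ] 0.76
head_stop side [323.1 179.9] 0.88
    [0.6561 0.1164 0.0455] [4.5 4.5]
press scene [285.8 264.6] 0.75
press side [318.4 225.4] 0.95
    [ 0.6076 -0.0534  0.0056] [5.6 5.6]
lever_pivot scene [323.4 233.9] 0.8
lever_pivot side [275.7 191.7] 0.61
    [0.4874 0.0404 0.072 ] [9. 9.]
collar_grip scene [318.9 227.5] 0.49
collar_grip side [289.8 170.1] 0.77
    [0.5295 0.0342 0.1475] [6.3 6.3]
jaw_face scene [312.4 255.5] 0.76
jaw_face side [233.9 191. ] 0.75
    [0.4316 0.0444 0.0062] [82.3 82.3]
baren scene [214.9 232.9] 0.93
baren side [324.6 275.8] 0.78
    [ 0.5844 -0.3233  0.0522] [4.1 4.1]
ink_bottle scene [230.5 187.9] 0.73
ink_bottle side [220.8 319.6] 0.66
    [ 0.3185 -0.3935  0.0097] [7. 7.]
ink_tin scene [421.3 237.4] 0.71
ink_tin side [214.8 155. ] 0.79
    [0.3087 0.3728 0.0069] [0.7 0.7]
brayer scene [177.9 190.8] 0.63
brayer side [259. 392.] 0.89
    [ 3.960e-01 -5.898e-01 -4.000e-04] [5.7 5.7]
```

View pics/scene.png

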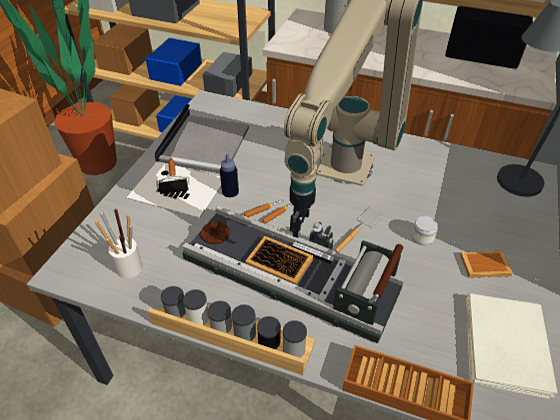

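View pics/side.png

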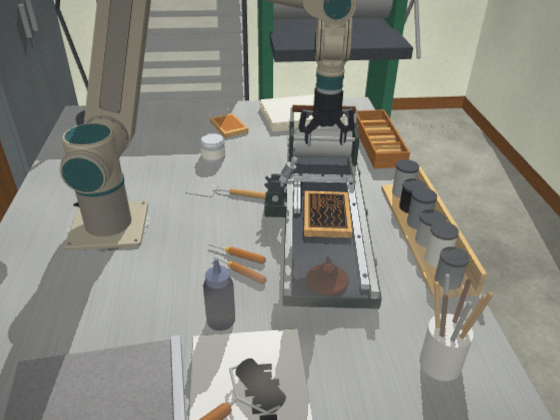

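The scene view shows the block at (280,262), its lever at (320,230) and the head stop before the roller carriage. In the side view the block is at (328,213), the lever at (285,180) and the baren at (327,278). Next is a closer look with the wrist camera.

```bash
python3 - <<'E'
from h import *
snap('wrist','w1.png')
for l,z in [('block_centre',.057),('head_stop',.045),('lever_pivot',.07),('collar_grip',.1456),('jaw_face',.0535)]:
    for r in m.tip_of('wrist',l)[:2]: print(l,np.round(r['pixel'],1),round(r['score'],2),np.round(atz('wrist',r['pixel'],z),4))
print({k:np.round(v,3).tolist() for k,v in m.camera_model('wrist').items()})
E
```

```text
block_centre [287.8 249.2] 0.75 [ 0.6328 -0.0666  0.057 ]
block_centre [227.3 162.9] 0.65 [0.5697 0.0308 0.057 ]
head_stop [316.6  79.8] 0.73 [0.6602 0.111  0.045 ]
lever_pivot [147.2 156.4] 0.63 [0.4936 0.0393 0.07  ]
collar_grip [ 94.9 416.7] 0.7 [ 0.4397 -0.208   0.1456]
jaw_face [228.  164.8] 0.79 [0.5697 0.0283 0.0535]
{'fx': 306.923, 'fy': 306.923, 'cx': 280.381, 'cy': 211.301, 'R': [[1.0, -0.0, -0.001], [-0.0, -0.952, 0.307], [-0.001, -0.307, -0.952]], 't': [-0.624, -0.038, 0.381]}
```

View pics/w1.png

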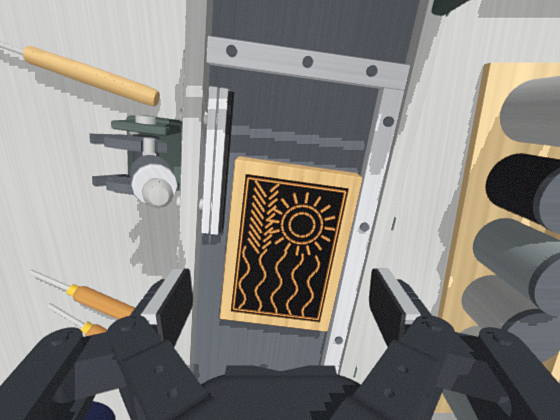

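The wrist view shows the block's top corners at about (238,158), (360,174), (326,331), (221,318). The head stop's near edge runs from (207,63) to (405,88), and the lever's cap nut is at (157,190). I'll compute the yaws and the goal from these.

```bash
python3 - <<'E'
from h import *
P=lambda p,z: atz('wrist',p,z)
c=[P(p,.069) for p in [(238,158),(360,174),(326,331),(221,318)]]
print(np.round(c,4).tolist(),'ctr',np.mean(c,0).round(4))
yw=lambda a,b:np.arctan2((b-a)[1],(b-a)[0])
print('block yaw', yw(c[0],c[1]),yw(c[3],c[2]),yw(c[3],c[0])-np.pi/2,yw(c[2],c[1])-np.pi/2, np.linalg.norm(c[0]-c[1]),np.linalg.norm(c[0]-c[3]))
a,b=P((207,63),.062),P((405,88),.062);print('stop',a.round(4),b.round(4),yw(a,b))
a,b=P((328,372),.062),P((384,88),.062);print('sidebar L edge',a.round(4),b.round(4),yw(a,b)-np.pi/2)
a,b=P((220,235),.062),P((233,92),.062);print('jaw',a.round(4),b.round(4),yw(a,b)-np.pi/2)
print('nut', P((157,190),.07+.13*np.cos(.45)).round(4))
E
```

```text
[[0.5826, 0.0375, 0.069], [0.7043, 0.0215, 0.069], [0.6788, -0.1677, 0.069], [0.5547, -0.1494, 0.069]] ctr [ 0.6301 -0.0645  0.069 ]
block yaw -0.13062890979410877 -0.14643164096475667 -0.1483594585750596 -0.13401837563746866 0.12275920143774217 0.18904730693503546
stop [0.5567 0.1238 0.062 ] [0.7421 0.1023 0.062 ] -0.11560311058478574
sidebar L edge [ 0.6855 -0.2367  0.062 ] [0.7223 0.1023 0.062 ] -0.10819806718011105
jaw [ 0.5584 -0.0473  0.062 ] [0.5796 0.0988 0.062 ] -0.144037215169464
nut [0.5475 0.0343 0.1871]
```

Request:
carry_out(deltas=[{"turn": 0.06, "dz": -0.02}, {"turn": 0.06, "dz": -0.045}, {"dx": 0.008, "dz": -0.045}, {"dx": 0.0075, "dz": -0.045}, {"dz": -0.04}], grip=0)

```text
validation failed for argument at $.de...
```

Request:
carry_out(deltas=[{"dy": 0.04}, {"dy": 0.04}, {"dy": 0.04}, {"dy": 0.03}, {}])

```text
validation failed for argument at $.de...
```

```bash
python3 - <<'E'
from h import *
s=m.sense();print(s['t'],np.round(s['tool_pos'],4),np.round(s['eef_rot'],3).tolist(),np.round(s['ft_force'],1),m.tip_extent,s['finger_gap'])
snap('wrist','w2.png')
E
```

```text
1.4 [ 0.625  -0.      0.2453] [[1.0, -0.0, 0.0], [-0.0, 0.0, 1.0], [-0.0, -1.0, 0.0]] [-0.3 -0.8 -0.1] 0.014 1.0015832567194347
```

View pics/w2.png

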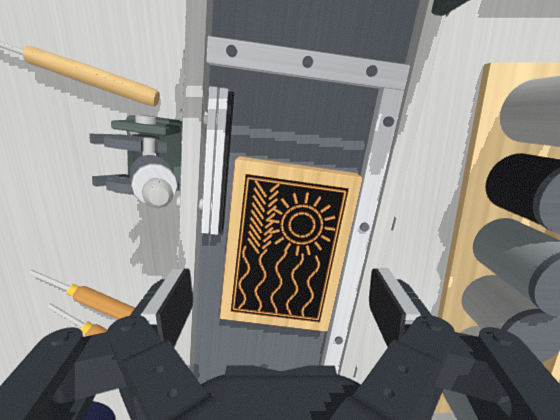

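Both moves were refused, so the arm hasn't moved and the picture is unchanged. The rows probably need every key.

Request:
carry_out(deltas=[{"dx": 0.0, "dy": 0.0, "dz": -0.02, "turn": 0.06}, {"dx": 0.0, "dy": 0.0, "dz": -0.045, "turn": 0.06}, {"dx": 0.008, "dy": 0.0, "dz": -0.045, "turn": 0.0}, {"dx": 0.0075, "dy": 0.0, "dz": -0.045, "turn": 0.0}, {"dx": 0.0, "dy": 0.0, "dz": -0.04, "turn": 0.0}], grip=0)

```text
t: 1.95
tool_pos: [0.6226, -0.1981, 0.2453]
eef_rot: [[0.993, 0.001, 0.12], [-0.12, -0.001, 0.993], [0.001, -1.0, -0.0]]
ft_force: [0.5, 0.2, -0.7]
finger_gap: 0.998
```

Request:
carry_out(deltas=[{"dx": -0.003, "dy": 0.04, "dz": 0.0, "turn": 0.0}, {"dx": -0.003, "dy": 0.04, "dz": 0.0, "turn": 0.0}, {"dx": 0.0, "dy": 0.04, "dz": 0.0, "turn": 0.0}, {"dx": 0.0, "dy": 0.04, "dz": 0.0, "turn": 0.0}, {"dx": 0.0, "dy": 0.015, "dz": 0.0, "turn": 0.0}])

```text
t: 2.45
tool_pos: [0.6128, -0.1938, 0.0657]
eef_rot: [[0.993, -0.007, 0.12], [-0.12, 0.003, 0.993], [-0.008, -1.0, 0.002]]
ft_force: [-0.5, -0.0, 0.1]
finger_gap: 1.0
```

```bash
python3 - <<'E'
from h import *
s=m.sense();print(s['t'],np.round(s['tool_pos'],4),np.round(s['ft_force'],1))
snap('wrist','w3.png');snap('side','s3.png')
E
```

```text
2.45 [ 0.6128 -0.1938  0.0657] [-0.5 -0.   0.1]
```

View pics/w3.png

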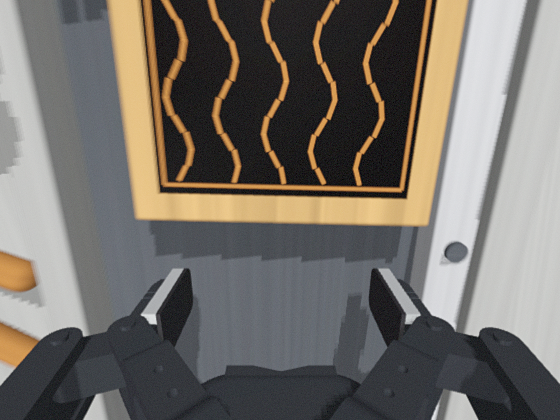

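The pads stand behind the block's trailing edge (row 222), centred on it and clear of it. I'll feel down for the bed.

Request:
carry_out(deltas=[{"dx": 0.0, "dy": 0.002, "dz": 0.0, "turn": 0.0}, {"dx": 0.0, "dy": 0.002, "dz": 0.0, "turn": 0.0}, {"dx": 0.0, "dy": 0.0, "dz": 0.0, "turn": 0.0}])

```text
t: 2.85
tool_pos: [0.6178, -0.1957, 0.0684]
eef_rot: [[0.993, 0.003, 0.12], [-0.12, -0.001, 0.993], [0.004, -1.0, -0.001]]
ft_force: [0.3, -0.1, -0.9]
finger_gap: 0.998
```

Request:
carry_out(deltas=[{"dx": 0.0, "dy": 0.002, "dz": 0.0, "turn": 0.0}, {"dx": 0.0, "dy": 0.002, "dz": 0.0, "turn": 0.0}, {"dx": 0.0, "dy": 0.0, "dz": 0.0, "turn": 0.0}])

```text
t: 3.15
tool_pos: [0.6161, -0.1951, 0.0623]
eef_rot: [[0.993, -0.0, 0.12], [-0.12, 0.0, 0.993], [-0.0, -1.0, 0.0]]
ft_force: [-0.1, 0.3, 0.7]
finger_gap: 1.0
```

Request:
carry_out(deltas=[{"dx": 0.0, "dy": 0.002, "dz": 0.0, "turn": 0.0}, {"dx": 0.0, "dy": 0.002, "dz": 0.0, "turn": 0.0}, {"dx": 0.0, "dy": 0.0, "dz": 0.0, "turn": 0.0}])

```text
t: 3.45
tool_pos: [0.6158, -0.195, 0.0578]
eef_rot: [[0.993, -0.001, 0.12], [-0.12, 0.0, 0.993], [-0.001, -1.0, 0.0]]
ft_force: [-0.0, 0.6, 0.3]
finger_gap: 0.997
```

Request:
carry_out(deltas=[{"dx": 0.0, "dy": 0.0, "dz": 0.008, "turn": 0.0}, {"dx": 0.0, "dy": 0.0, "dz": 0.008, "turn": 0.0}, {"dx": 0.0, "dy": 0.0, "dz": 0.008, "turn": 0.0}, {"dx": 0.0, "dy": 0.0, "dz": 0.006, "turn": 0.0}, {"dx": 0.0, "dy": 0.0, "dz": 0.0, "turn": 0.0}])

```text
t: 3.95
tool_pos: [0.6199, -0.1641, 0.0584]
eef_rot: [[0.993, 0.0, 0.118], [-0.118, 0.0, 0.993], [0.0, -1.0, 0.0]]
ft_force: [-0.3, 0.7, 0.4]
finger_gap: 1.0
```

Request:
carry_out(deltas=[{"dx": 0.0, "dy": 0.0, "dz": 0.008, "turn": 0.0}, {"dx": 0.0, "dy": 0.0, "dz": 0.008, "turn": 0.0}, {"dx": 0.0, "dy": 0.0, "dz": 0.008, "turn": 0.0}, {"dx": 0.0, "dy": 0.0, "dz": 0.008, "turn": 0.0}, {"dx": 0.0, "dy": 0.0, "dz": 0.008, "turn": 0.0}])

```text
t: 4.45
tool_pos: [0.6247, -0.125, 0.0584]
eef_rot: [[0.993, 0.0, 0.12], [-0.12, -0.0, 0.993], [0.0, -1.0, -0.0]]
ft_force: [-0.6, -2.3, -0.4]
finger_gap: 1.003
```

Request:
carry_out(deltas=[{"dx": 0.0, "dy": 0.0, "dz": 0.006, "turn": 0.0}, {"dx": 0.0, "dy": 0.0, "dz": 0.006, "turn": 0.0}, {"dx": 0.0, "dy": 0.0, "dz": 0.006, "turn": 0.0}, {"dx": 0.0, "dy": 0.0, "dz": 0.004, "turn": 0.0}, {"dx": 0.0, "dy": 0.0, "dz": 0.0, "turn": 0.0}])

```text
t: 4.95
tool_pos: [0.6273, -0.1028, 0.0583]
eef_rot: [[0.993, 0.0, 0.119], [-0.119, 0.001, 0.993], [-0.0, -1.0, 0.001]]
ft_force: [-0.1, 0.1, 0.2]
finger_gap: 0.998
```

```bash
python3 - <<'E'
from h import *
snap('wrist','w4.png')
E
```

```text
(no output)
```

View pics/w4.png

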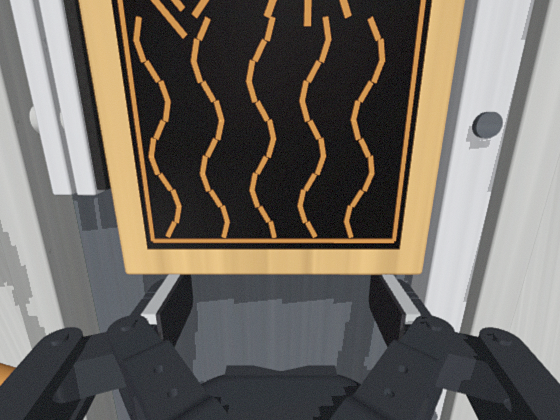

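Both pads are square on the trailing edge (row 273). The block is entering between the clamp bar and the side bar, so I'll keep pushing slowly.

Request:
carry_out(deltas=[{"dx": 0.0, "dy": 0.0, "dz": 0.004, "turn": 0.0}, {"dx": 0.0, "dy": 0.0, "dz": 0.004, "turn": 0.0}, {"dx": 0.0, "dy": 0.0, "dz": 0.003, "turn": 0.0}, {"dx": 0.0, "dy": 0.0, "dz": 0.003, "turn": 0.0}])

```text
t: 5.4
tool_pos: [0.6287, -0.0896, 0.0581]
eef_rot: [[0.993, -0.0, 0.12], [-0.12, 0.0, 0.993], [-0.0, -1.0, 0.0]]
ft_force: [0.4, -1.7, 0.1]
finger_gap: 1.0
```

Request:
carry_out(deltas=[{"dx": 0.0, "dy": 0.0, "dz": 0.002, "turn": 0.0}, {"dx": 0.0, "dy": 0.0, "dz": 0.002, "turn": 0.0}])

```text
t: 5.6
tool_pos: [0.6283, -0.0891, 0.0582]
eef_rot: [[0.993, -0.003, 0.122], [-0.122, -0.008, 0.993], [-0.002, -1.0, -0.009]]
ft_force: [-4.6, -14.1, -0.4]
finger_gap: 0.999
```

Request:
carry_out(deltas=[{"dx": 0.0, "dy": 0.0, "dz": 0.001, "turn": 0.0}, {"dx": 0.0, "dy": 0.0, "dz": 0.0, "turn": 0.0}, {"dx": 0.0, "dy": 0.0, "dz": 0.0, "turn": 0.0}])

```text
t: 5.9
tool_pos: [0.6282, -0.089, 0.0582]
eef_rot: [[0.992, -0.003, 0.123], [-0.123, -0.009, 0.992], [-0.002, -1.0, -0.009]]
ft_force: [-4.2, -12.8, -0.2]
finger_gap: 1.002
```

```bash
python3 - <<'E'
from h import *
snap('scene');snap('side')
for l in ['block_centre','head_stop','collar_grip','lever_pivot']:
    o=[(c,m.tip_of(c,l)[0]['pixel']) for c in ['scene','side'] if m.tip_of(c,l)]
    print(l,[np.round(tri(o)[0],4),tri(o)[1]] if len(o)==2 else o)
print(m.sense()['ft_force'])
E
```

```text
block_centre [array([0.6428, 0.011 , 0.0544]), [5.7, 5.7]]
head_stop [array([0.6578, 0.1032, 0.0523]), [3.7, 3.7]]
collar_grip [('scene', [318.9, 227.6])]
lever_pivot [array([0.4887, 0.0356, 0.074 ]), [5.8, 5.8]]
[ -4.15119038 -11.75177101   0.51188641]
```

The block has stopped firmly against the head stop (12 N). I'll back off and rise.

Request:
carry_out(deltas=[{"dx": 0.0, "dy": 0.0, "dz": -0.01, "turn": 0.0}, {"dx": 0.0, "dy": 0.0, "dz": -0.025, "turn": 0.0}, {"dx": 0.0, "dy": -0.04, "dz": 0.0, "turn": 0.0}, {"dx": 0.0, "dy": -0.05, "dz": 0.0, "turn": 0.0}, {"dx": 0.0, "dy": -0.05, "dz": 0.0, "turn": 0.0}])

```text
t: 7.25
tool_pos: [0.6246, -0.119, 0.199]
eef_rot: [[0.993, -0.001, 0.12], [-0.12, 0.003, 0.993], [-0.002, -1.0, 0.003]]
ft_force: [1.4, -0.5, -0.4]
finger_gap: 1.004
```

Request:
carry_out(deltas=[{"dx": 0.0, "dy": -0.05, "dz": 0.0, "turn": 0.0}, {"dx": -0.03, "dy": -0.03, "dz": 0.0, "turn": 0.0}, {"dx": -0.04, "dy": 0.0, "dz": 0.0, "turn": 0.0}, {"dx": -0.03, "dy": 0.0, "dz": 0.01, "turn": 0.0}, {"dx": 0.0, "dy": 0.0, "dz": 0.0, "turn": 0.0}])

```text
t: 7.75
tool_pos: [0.5235, -0.0956, 0.2786]
eef_rot: [[0.993, -0.002, 0.119], [-0.119, 0.003, 0.993], [-0.002, -1.0, 0.003]]
ft_force: [-0.3, 0.5, 0.6]
finger_gap: 0.997
```

```bash
python3 - <<'E'
from h import *
s=m.sense();print(s['t'],np.round(s['tool_pos'],4),np.round(s['qpos'],3))
snap('wrist','w5.png')
for l,z in [('block_centre',.057),('head_stop',.045),('lever_pivot',.07),('collar_grip',.1456),('jaw_face',.0535)]:
    for r in m.tip_of('wrist',l)[:2]: print(l,np.round(r['pixel'],1),round(r['score'],2),np.round(atz('wrist',r['pixel'],z),4))
E
```

```text
7.75 [ 0.5235 -0.0956  0.2786] [-0.303  0.097 -0.174  1.302  0.002  1.387]
block_centre [375.5  66.9] 0.73 [0.6399 0.0158 0.057 ]
head_stop [183.6 269.5] 0.57 [ 0.3867 -0.1981  0.045 ]
lever_pivot [236.  60.] 0.56 [0.4993 0.0367 0.07  ]
lever_pivot [310.9  63.8] 0.43 [0.573  0.0243 0.07  ]
collar_grip [265.8  47.6] 0.97 [0.5318 0.03   0.1456]
jaw_face [312.2  68.9] 0.77 [0.5755 0.0211 0.0535]
```

View pics/w5.png

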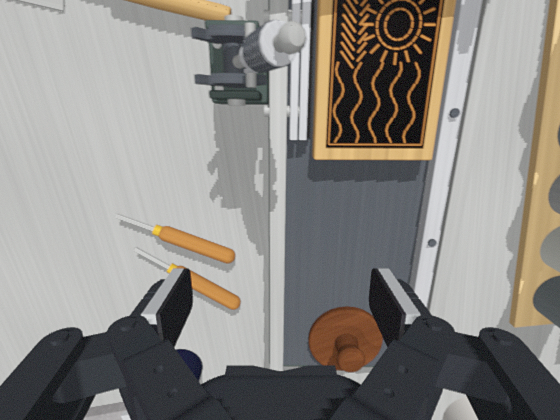

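The picture shows the collar and cap nut at about (266,48) and (290,38), both upright, and the block still home. I'll turn the tool −90° so the jaws close along the press's y.

Request:
carry_out(deltas=[{"dx": 0.0, "dy": 0.0, "dz": 0.0, "turn": -0.14}, {"dx": 0.0, "dy": 0.0, "dz": 0.0, "turn": -0.145}, {"dx": 0.0, "dy": 0.0, "dz": 0.0, "turn": -0.145}, {"dx": 0.0, "dy": 0.0, "dz": 0.0, "turn": -0.145}, {"dx": 0.0, "dy": 0.0, "dz": 0.0, "turn": -0.145}])

```text
t: 8.55
tool_pos: [0.5281, -0.098, 0.2779]
eef_rot: [[0.822, -0.0, -0.57], [0.57, 0.0, 0.822], [0.0, -1.0, 0.0]]
ft_force: [-0.2, 0.2, -0.1]
finger_gap: 1.001
```

Request:
carry_out(deltas=[{"dx": 0.0, "dy": 0.0, "dz": 0.0, "turn": -0.145}, {"dx": 0.0, "dy": 0.0, "dz": 0.0, "turn": -0.145}, {"dx": 0.0, "dy": 0.0, "dz": 0.0, "turn": -0.145}, {"dx": 0.0, "dy": 0.0, "dz": 0.0, "turn": -0.145}, {"dx": 0.0, "dy": 0.0, "dz": 0.0, "turn": -0.14}])

```text
t: 9.05
tool_pos: [0.5281, -0.098, 0.2779]
eef_rot: [[0.243, -0.0, -0.97], [0.97, 0.0, 0.243], [0.0, -1.0, 0.0]]
ft_force: [0.3, -0.0, 0.7]
finger_gap: 0.999
```

Request:
carry_out(deltas=[{"dx": 0.03, "dy": 0.0, "dz": 0.0, "turn": -0.13}, {"dx": 0.03, "dy": 0.0, "dz": 0.0, "turn": 0.0}, {"dx": 0.03, "dy": 0.0, "dz": 0.0, "turn": 0.0}, {"dx": 0.02, "dy": 0.0, "dz": 0.0, "turn": 0.0}, {"dx": 0.0, "dy": 0.0, "dz": 0.0, "turn": 0.0}])

```text
t: 9.55
tool_pos: [0.5452, 0.0126, 0.2779]
eef_rot: [[0.117, -0.0, -0.993], [0.993, 0.001, 0.117], [0.001, -1.0, 0.0]]
ft_force: [0.3, -1.3, 0.7]
finger_gap: 0.997
```

```bash
python3 - <<'E'
from h import *
s=m.sense();print(s['t'],np.round(s['tool_pos'],4),np.round(s['eef_rot'],3).tolist(),np.round(s['qpos'],3))
snap('wrist','w6.png')
for l,z in [('lever_pivot',.07),('collar_grip',.1456)]:
    for r in m.tip_of('wrist',l)[:2]: print(l,np.round(r['pixel'],1),round(r['score'],2),np.round(atz('wrist',r['pixel'],z),4))
E
```

```text
9.55 [0.5452 0.0126 0.2779] [[0.117, -0.0, -0.993], [0.993, 0.001, 0.117], [0.001, -1.0, 0.0]] [-9.600e-02  1.200e-01 -1.500e-01  1.301e+00  1.000e-03  2.200e-02]
lever_pivot [297.5 134. ] 0.86 [0.4901 0.0373 0.07  ]
lever_pivot [294.3 255.7] 0.64 [0.6316 0.0188 0.07  ]
collar_grip [299.1 186.9] 0.64 [0.5293 0.0302 0.1456]
collar_grip [ 17.3 241.7] 0.51 [ 0.5495 -0.233   0.1456]
```

View pics/w6.png

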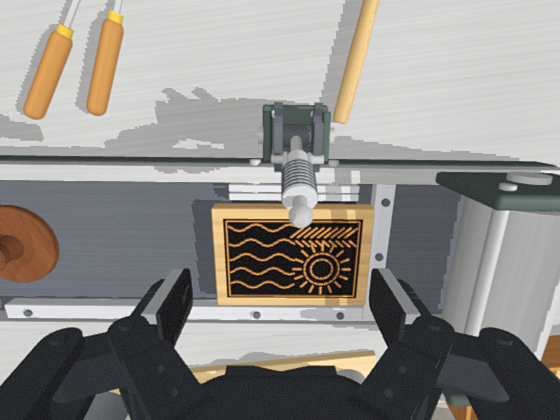

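The lever lies along column 299: nut at (299,210), collar at (299,187), pivot at (297,134). The estimates agree with one another, so I'll move over the collar and descend.

Request:
carry_out(deltas=[{"dx": 0.0155, "dy": 0.0, "dz": 0.018, "turn": 0.0}, {"dx": 0.0, "dy": 0.03, "dz": 0.0, "turn": 0.0}, {"dx": 0.0, "dy": 0.035, "dz": 0.0, "turn": 0.0}, {"dx": 0.0, "dy": 0.03, "dz": 0.0, "turn": 0.0}, {"dx": 0.0, "dy": 0.0, "dz": 0.0, "turn": 0.0}])

```text
t: 10.2
tool_pos: [0.5245, 0.0274, 0.1788]
eef_rot: [[0.122, -0.009, -0.992], [0.993, 0.0, 0.122], [-0.001, -1.0, 0.009]]
ft_force: [-2.1, -0.1, -0.5]
finger_gap: 1.002
```

Request:
carry_out(deltas=[{"dx": 0.0, "dy": 0.02, "dz": 0.0, "turn": 0.0}, {"dx": 0.0, "dy": 0.015, "dz": 0.0, "turn": 0.0}, {"dx": 0.0, "dy": 0.007, "dz": 0.0, "turn": 0.0}, {"dx": 0.0, "dy": 0.0, "dz": 0.0, "turn": 0.0}, {"dx": 0.0, "dy": 0.0, "dz": 0.0, "turn": 0.0}])

```text
t: 10.7
tool_pos: [0.5292, 0.0279, 0.1426]
eef_rot: [[0.121, 0.002, -0.993], [0.993, -0.0, 0.121], [0.0, -1.0, -0.002]]
ft_force: [-0.3, 0.8, 0.3]
finger_gap: 0.997
```

```bash
python3 - <<'E'
from h import *
s=m.sense();print(s['t'],np.round(s['tool_pos'],4))
snap('wrist','w7.png')
E
```

```text
10.7 [0.5292 0.0279 0.1426]
```

View pics/w7.png

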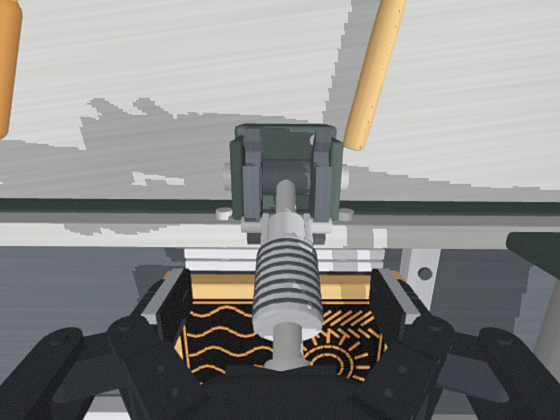

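The collar (rows 235–335, column 288) sits between the pads, about 3 mm off centre. I'll shift by that and close.

Request:
carry_out(deltas=[{"dx": 0.003, "dy": 0.0015, "dz": 0.0, "turn": 0.0}, {"dx": 0.0, "dy": 0.0, "dz": 0.0, "turn": 0.0}])

```text
t: 10.95
tool_pos: [0.5291, 0.0315, 0.1404]
eef_rot: [[0.12, 0.001, -0.993], [0.993, 0.0, 0.12], [0.0, -1.0, -0.001]]
ft_force: [-0.3, 0.1, -1.0]
finger_gap: 0.999
```

Request:
carry_out(deltas=[{"dx": 0.0, "dy": 0.0, "dz": 0.0, "turn": 0.0}, {"dx": 0.0, "dy": 0.0, "dz": 0.0, "turn": 0.0}, {"dx": 0.0, "dy": 0.0, "dz": 0.0, "turn": 0.0}, {"dx": 0.0, "dy": 0.0, "dz": 0.0, "turn": 0.0}, {"dx": 0.0, "dy": 0.0, "dz": 0.0, "turn": 0.0}], grip=1, force=80)

```text
t: 11.45
tool_pos: [0.5286, 0.0309, 0.1401]
eef_rot: [[0.121, -0.0, -0.993], [0.993, -0.001, 0.121], [-0.001, -1.0, -0.0]]
ft_force: [-2.0, -1.4, 3.0]
finger_gap: 0.333
```

Request:
carry_out(deltas=[{"dx": 0.0, "dy": 0.0, "dz": 0.0, "turn": 0.0}, {"dx": 0.0, "dy": 0.0, "dz": 0.0, "turn": 0.0}, {"dx": 0.0, "dy": 0.0, "dz": 0.0, "turn": 0.0}, {"dx": 0.0, "dy": 0.0, "dz": 0.0, "turn": 0.0}, {"dx": 0.0, "dy": 0.0, "dz": 0.0, "turn": 0.0}])

```text
t: 11.95
tool_pos: [0.5286, 0.0309, 0.1401]
eef_rot: [[0.121, -0.0, -0.993], [0.993, -0.001, 0.121], [-0.001, -1.0, -0.0]]
ft_force: [-2.8, -2.6, 5.4]
finger_gap: 0.331
```

The collar is gripped (gap 28 mm). I'll lift it along the rod (0.435 x, 0.90 z).

Request:
carry_out(deltas=[{"dx": 0.0, "dy": -0.004, "dz": -0.002, "turn": 0.0}, {"dx": 0.0, "dy": -0.004, "dz": -0.002, "turn": 0.0}, {"dx": 0.0, "dy": -0.0037, "dz": -0.0017, "turn": 0.0}, {"dx": 0.0, "dy": 0.0, "dz": 0.0, "turn": 0.0}, {"dx": 0.0, "dy": 0.0, "dz": 0.0, "turn": 0.0}])

```text
t: 12.45
tool_pos: [0.5331, 0.0304, 0.1504]
eef_rot: [[0.121, -0.003, -0.993], [0.993, -0.0, 0.121], [-0.001, -1.0, 0.003]]
ft_force: [-0.8, -3.2, -9.5]
finger_gap: 0.334
```

Request:
carry_out(deltas=[{"dx": 0.0, "dy": -0.001, "dz": -0.0005, "turn": 0.0}, {"dx": 0.0, "dy": -0.0019, "dz": 0.0044, "turn": 0.0}, {"dx": 0.0, "dy": -0.0019, "dz": 0.0045, "turn": 0.0}, {"dx": 0.0, "dy": 0.0, "dz": 0.0, "turn": 0.0}])

```text
t: 12.85
tool_pos: [0.5263, 0.0313, 0.1566]
eef_rot: [[0.121, 0.002, -0.993], [0.993, -0.001, 0.121], [-0.001, -1.0, -0.002]]
ft_force: [0.7, -4.2, -12.2]
finger_gap: 0.331
```

It swings freely, with little lateral force. I'll carry on along the arc.

Request:
carry_out(deltas=[{"dx": 0.0, "dy": -0.0029, "dz": 0.0093, "turn": 0.0}, {"dx": 0.0, "dy": -0.0019, "dz": 0.0095, "turn": 0.0}, {"dx": 0.0, "dy": -0.001, "dz": 0.0097, "turn": 0.0}, {"dx": 0.0, "dy": 0.0, "dz": 0.0, "turn": 0.0}])

```text
t: 13.25
tool_pos: [0.4983, 0.0349, 0.1631]
eef_rot: [[0.12, 0.003, -0.993], [0.993, -0.0, 0.12], [-0.0, -1.0, -0.003]]
ft_force: [1.2, -4.1, -9.9]
finger_gap: 0.331
```

Request:
carry_out(deltas=[{"dx": 0.0, "dy": 0.0, "dz": 0.0096, "turn": 0.0}, {"dx": 0.0, "dy": 0.001, "dz": 0.0097, "turn": 0.0}, {"dx": 0.0, "dy": 0.0019, "dz": 0.0095, "turn": 0.0}, {"dx": 0.0, "dy": 0.0, "dz": 0.0, "turn": 0.0}])

```text
t: 13.65
tool_pos: [0.4718, 0.0383, 0.161]
eef_rot: [[0.12, 0.007, -0.993], [0.993, -0.001, 0.12], [0.0, -1.0, -0.007]]
ft_force: [5.1, -3.6, -9.3]
finger_gap: 0.328
```

Request:
carry_out(deltas=[{"dx": 0.0, "dy": 0.0029, "dz": 0.0093, "turn": 0.0}, {"dx": 0.0, "dy": 0.0038, "dz": 0.0089, "turn": 0.0}, {"dx": 0.0, "dy": 0.001, "dz": 0.003, "turn": 0.0}, {"dx": 0.0, "dy": 0.0, "dz": 0.0, "turn": 0.0}, {"dx": 0.0, "dy": 0.0, "dz": 0.0, "turn": 0.0}])

```text
t: 14.15
tool_pos: [0.4543, 0.0406, 0.1549]
eef_rot: [[0.121, 0.013, -0.993], [0.993, -0.001, 0.121], [0.001, -1.0, -0.013]]
ft_force: [7.1, -4.3, -8.0]
finger_gap: 0.33
```

Request:
carry_out(deltas=[{"dx": 0.0, "dy": 0.001, "dz": 0.0025, "turn": 0.0}, {"dx": 0.0, "dy": 0.001, "dz": 0.0025, "turn": 0.0}, {"dx": 0.0, "dy": 0.0, "dz": 0.0, "turn": 0.0}])

```text
t: 14.45
tool_pos: [0.4505, 0.0411, 0.1535]
eef_rot: [[0.121, 0.016, -0.993], [0.993, -0.001, 0.121], [0.001, -1.0, -0.016]]
ft_force: [8.9, -4.8, -6.7]
finger_gap: 0.331
```

Request:
carry_out(deltas=[{"dx": 0.0, "dy": 0.001, "dz": 0.002, "turn": 0.0}, {"dx": 0.0, "dy": 0.0, "dz": 0.0, "turn": 0.0}])

```text
t: 14.65
tool_pos: [0.4499, 0.0411, 0.1531]
eef_rot: [[0.121, 0.019, -0.993], [0.993, -0.002, 0.121], [0.001, -1.0, -0.019]]
ft_force: [10.4, -4.5, -6.0]
finger_gap: 0.332
```

The end stop is reached: the arm only gave 0.6 mm of the 2 mm I asked for. I'll lower the collar along the rod, then release.

Request:
carry_out(deltas=[{"dx": 0.0, "dy": 0.004, "dz": -0.0018, "turn": 0.0}, {"dx": 0.0, "dy": 0.004, "dz": -0.0018, "turn": 0.0}, {"dx": 0.0, "dy": 0.003, "dz": -0.0014, "turn": 0.0}, {"dx": 0.0, "dy": 0.0, "dz": 0.0, "turn": 0.0}])

```text
t: 15.05
tool_pos: [0.4523, 0.0408, 0.1417]
eef_rot: [[0.121, 0.013, -0.993], [0.993, -0.001, 0.121], [0.001, -1.0, -0.013]]
ft_force: [4.1, -4.1, 1.0]
finger_gap: 0.335
```

Request:
carry_out(deltas=[{"dx": 0.0, "dy": 0.0, "dz": 0.0, "turn": 0.0}, {"dx": 0.0, "dy": 0.0, "dz": 0.0, "turn": 0.0}, {"dx": 0.0, "dy": 0.0, "dz": 0.0, "turn": 0.0}, {"dx": 0.0, "dy": 0.0, "dz": 0.0, "turn": 0.0}, {"dx": 0.0, "dy": 0.0, "dz": 0.0, "turn": 0.0}], grip=0)

```text
t: 15.55
tool_pos: [0.4457, 0.0415, 0.1374]
eef_rot: [[0.12, -0.001, -0.993], [0.993, 0.001, 0.12], [0.0, -1.0, 0.001]]
ft_force: [-0.7, -0.3, 1.0]
finger_gap: 0.999
```

Request:
carry_out(deltas=[{"dx": 0.0, "dy": -0.02, "dz": 0.0, "turn": 0.0}, {"dx": 0.0, "dy": -0.035, "dz": 0.0, "turn": 0.0}, {"dx": 0.0, "dy": -0.035, "dz": 0.0, "turn": 0.0}, {"dx": 0.0, "dy": -0.035, "dz": -0.02, "turn": 0.0}, {"dx": 0.0, "dy": 0.0, "dz": -0.03, "turn": 0.0}])

```text
t: 16.05
tool_pos: [0.4983, 0.0354, 0.2682]
eef_rot: [[0.12, 0.009, -0.993], [0.993, -0.0, 0.12], [0.001, -1.0, -0.009]]
ft_force: [2.2, -0.4, 0.9]
finger_gap: 1.004
```

Request:
carry_out(deltas=[{"dx": 0.0, "dy": 0.0, "dz": -0.045, "turn": 0.0}, {"dx": 0.0, "dy": 0.0, "dz": -0.015, "turn": 0.0}, {"dx": 0.0, "dy": 0.0, "dz": 0.0, "turn": 0.0}])

```text
t: 16.35
tool_pos: [0.5571, 0.0277, 0.2619]
eef_rot: [[0.121, -0.0, -0.993], [0.993, 0.0, 0.121], [0.0, -1.0, 0.0]]
ft_force: [-0.4, 0.3, 0.3]
finger_gap: 1.0
```

```bash
python3 - <<'E'
from h import *
s=m.sense();print(s['t'],np.round(s['tool_pos'],4),np.round(s['ft_force'],1))
a=snap('wrist','w8.png')
for l,z in [('lever_pivot',.07),('collar_grip',.1456),('block_centre',.057),('head_stop',.045)]:
    for r in m.tip_of('wrist',l)[:1]: print(l,np.round(r['pixel'],1),round(r['score'],2),np.round(atz('wrist',r['pixel'],z),4))
E
```

```text
16.35 [0.5571 0.0277 0.2619] [-0.4  0.3  0.3]
lever_pivot [282.  123.9] 0.83 [0.4865 0.0398 0.07  ]
collar_grip [280.   81.8] 0.77 [0.4538 0.0418 0.1456]
block_centre [281.3 255.6] 0.89 [0.6369 0.021  0.057 ]
head_stop [358. 256.] 0.83 [0.655  0.1147 0.045 ]
```

View pics/w8.png

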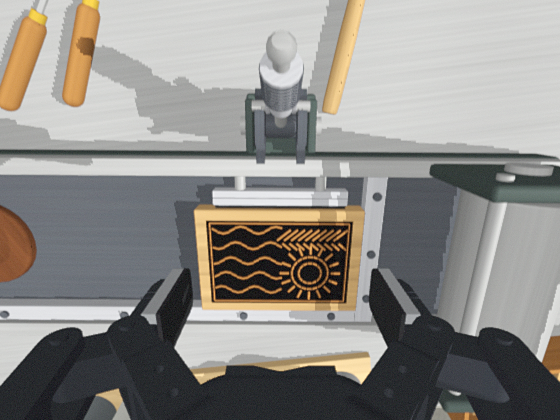

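The clamp bar is now against the block, the block meets the head stop (column 364), and the lever leans to −x. I'll check the collar seating with predicted positions overlaid on an enlarged crop.

```bash
python3 - <<'E'
from h import *
a=cv2.imread('pics/w8.png')
v=np.array([.9928,-.12,0]);u=np.array([.12,.9928,0]);z=np.array([0,0,1])
col=np.array([.4904,.0375,.07])  # pivot first guess
e=-np.sin(.45)*v+np.cos(.45)*z
print('thrown collar',col+.084*e)
K=4;x0,y0=200,10
c=cv2.resize(a[y0:y0+150,x0:x0+170],None,fx=K,fy=K,interpolation=cv2.INTER_CUBIC)
for r,cl in [(.130,(0,0,255)),(.104,(0,255,0)),(.044,(255,0,0)),(.064,(0,255,255))]:
    w=.025 if r==.044 else .015
    for s in (-1,1):
        p=(proj('wrist',col+r*e+s*w*u)-[x0,y0])*K;cv2.circle(c,tuple(int(q) for q in p),4,cl,-1)
for h in (0,.009):
    print(h,[proj('wrist',col+(r+h)*e).round(1).tolist() for r in (.044,.064,.104)],proj('wrist',col+.13*e).round(1))
cv2.imwrite('pics/w8c.png',c)
E
```

```text
thrown collar [0.45412596 0.04188445 0.14563756]
0 [[280.1, 107.8], [280.1, 96.0], [280.1, 65.7]] [280.   38.9]
0.009 [[280.1, 102.7], [280.1, 90.1], [280.0, 57.2]] [280.   38.9]
```

View pics/w8c.png

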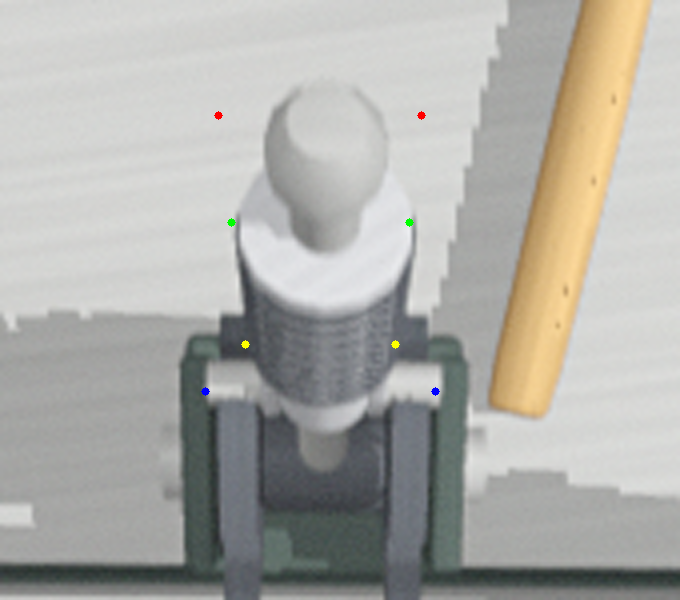

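The collar's top rim falls on the predicted "down" position: row 230 against 222 predicted, where raised would be 189. The pin is at row 385, against 391 down and 371 raised. I'm handing in.

```bash
python3 -c "
from h import *
m.hand_in();print(m.sense()['t'],np.round(m.sense()['ft_force'],1))"
```

```text
the job is handed in; nothing more can be done
the job is handed in; nothing more can be done
```

The block is home and clamped, and I handed the job in at about 16.4 s of the 54 s allowed; no verdict is reported.

- **Block:** I pushed it by its plain trailing edge with both open fingers until it stopped against the head stop at about 13 N. The fingers stayed on the trailing edge, so they should not have touched the inked face.
- **Lever:** I gripped the collar, raised it about 12 mm and swung the lever over to its end stop. I then lowered the collar, let go and backed the arm away.

**Last checks (from the camera after release):**
- **Collar position:** it measures within 1 mm of where a fully thrown, dropped collar should be.
- **Collar seating:** the collar's rim matches the "down" position. The cross pin is within 6 px (on the 4× enlarged crop) of "down", against 14 px from "raised".
- **Clamp and head stop:** the clamp bar is visibly against the block, and the block's end is against the head stop. I could not measure the clamp's force on the block.
- **Clearance:** the gripper was open and clear, with almost no force on it.
- **Other things:** the baren, gouges and other things in the last picture look unmoved. The brayer, bottle and tin were out of view at the end, but the arm stayed away from them.

**Problems on the way:**
- **Refused moves:** my first two move calls were refused because their rows lacked some keys. Nothing moved.
- **Network errors:** a few network detections were plainly wrong (the clamp bar from two cameras, and one each of the collar and head stop). I discarded them.

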